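Lock down the suction-foot spice mill and crank it through two heavy points

ROBOT

A 7-joint arm with a two-finger parallel gripper is mounted at the origin on the work surface. World frame = base frame: x ahead of the robot, y to its left, z up, the work surface at z = 0. Lengths are in m, angles in rad, forces in N, time in s.
With the tool pointing down it reaches from about 0.4 to 0.85 m from the base axis. Payload 10.4 kg.
Tool frame: the origin (TCP) lies at the very end of the fingers, on their centre line; the grasp point (between the pads) lies 19 mm behind it; z points along the fingers, y is the line along which they close (so a half turn about z gives the same grasp; the last joint's range is limited). The gripper opens to 85 mm and grips with 20 to 120 N. Pads are 22 mm wide; open, the fingers measure 114 mm over their backs; the gripper's body (76 mm by 85 mm) begins 54 mm behind the grasp point. The pads swing forward as they close: fully open they stand 13 mm farther back than shut.
Start: joints at [1.203, 0.332, -0.065, 1.46, 0.022, 1.35, -0.088], TCP at [0.211, -0.588, 0.231] pointing down, gripper open.
Joint ranges: [-2.6, 2.6], [-0.5, 2.12], [-1.47, 1.34], [0.16, 2.42], [-1.27, 4.41], [0.06, 2.06], [-2.6, 2.6]. Speed limits (rad/s): [2.22, 2.22, 2.79, 2.79, 3.14, 3.14, 3.14].

INTERFACE

Orientations are given as a unit quaternion [x, y, z, w].
In Python, from workcell import manip gives the robot as it stands.
- The arm moves only by the tool jog_arm, called after ">>>" by a JSON object that holds its "fn" and its "kwargs", one argument or row to a line. Schema: {"type":"object","properties":{"segments":{"type":"array","items":{"type":"number"},"minItems":7,"maxItems":140},"squeeze":{"type":"number"},"only":{"type":"string"},"quiet":{"type":"boolean"},"lines":{"type":"string"}},"required":["segments"],"additionalProperties":false}. segments is one flat list of numbers that holds 1 to 20 rows one after another, with no inner brackets; each row has 7 numbers: a rotation vector rx, ry, rz in parts of the range, where 1.0 means 360 degrees, then dx, dy, dz in normalised numbers (1 is 0.6 m), then the opening from 0.0 (shut) to 1.0 (fully open); each row is the pose to reach, as a shift and turn from the pose commanded when the call began, along the tool's axes at that moment; what a row does not reach only later rows make up. A row lasts 1/8 s, in which the tool goes at most 0.0625 m and 0.188 rad, less where a joint would pass 70% of its speed; a pose out of reach is approached as far as the arm can. The fingers move at their own pace and stop on an object; squeeze is the grip in N (left out, the last holds). Time passes only in rows, so rows that do not move let the fingers close. The tool returns the time, the measured TCP pose, the force, the opening and the grip force at its end. only (a regular expression) keeps the lines of the reply that match it, lines (a string "A,B") keeps lines A to B, and quiet returns only ok. Shift and turn numbers lie between -1 and 1, and a call with a number outside is refused. Input that does not fit is refused with a message, and nothing moves.
- manip.get_obs(): the state, without advancing time (a new reading comes with each control period).
- manip.camera(name): name is "scene" or "side" or "wrist"; returns the picture (400x640x3 uint8, blue, green, red); there is no depth.
- manip.calibration(name): a dict with "fx", "fy", "cx", "cy" (pixels), "k1" (the pictures are not rectified: a ray, as slopes to the right and down, at radius r is drawn at 1 + k1 r^2 times it, then the intrinsics apply), "world_from_camera" (4x4, takes a point from camera to world coordinates); the wrist camera has in their place "tool_from_camera" (4x4, takes a point from camera to tool coordinates, whose origin is the TCP and whose axes are the flange's). Camera axes: x right, y up, looking along -z (the intrinsics and any distortion apply to the point x, -y, -z); pixel columns grow to the right and rows downward; lengths in m; the calibration is good to about 2 mm. A picture is of the moment at which its call begins: read the wrist's pose just before it. calibration takes no time and is no camera call.
- manip.hand_in(): hands the job in; it is judged then, once.
Trained networks look in the newest picture that a camera, given by its name, has taken for a name from the list of things; names that differ only in an ending like _2 or _b are one class to them, and where a whole thing is asked for, a point or a joint stands for the part that bears it (a point fixed in the world has none). Each returns a list of dicts, best first, with "confidence" (0 to 1); they miss things now and then, are a little off and sometimes report something else, mostly with a low value. They report only what shows in the picture. A call takes as long as a camera call.
- manip.outline_of(camera, thing): "mask" (400x640 bool, what is visible of it) and "bbox" ([left, top, right, bottom] in pixels, round what is visible of it).
The state is a dict: "clock": time; "joint_pos": joint angles; "joint_velocities": joint speeds; "tau": joint torques, N m; "position": TCP position; "ee_rot": TCP orientation; "ft_force": force on the tool from outside, world axes, zero at the start; "torque": the same for the moment, N m; "grip_width": opening from 0.0 (shut) to 1.0 (fully open); "grasp_force": force on a finger pad.
Only numpy, scipy, OpenCV 4.12 (cv2) and the standard library are available. Lean on these libraries where they do the work, as an engineer would, in place of code of your own. Each camera call takes 0.05 s, during which the arm holds its last target. There are 200 camera calls.

TASK

Press the spice mill's yellow suction lever down, without hammering it, until it is fully home, then take hold of the wooden knob and crank the mill clockwise (seen from above) until the handle has gone through its heavy point twice. Keep an even pace and a true circle: do not wrench the mill sideways on its foot, and do not let the handle race away past the heavy point or spring back. Let go with the handle at rest after the second heavy point and before the third, and leave the other things on the counter where they are.

Things in the scene. Friction and masses are not known exactly. Their poses are not given: they have to be found in the camera images.
- mill: hand-cranked spice mill, held by its suction foot, 263 mm tall over the knob: black rubber foot 136 mm across, red round trunk 106 mm across, steel hopper with shallow domed cover, steel crank arm on top. Origin: on the counter, on the crank's vertical axis; +z up, the steel spout points to its +y, the suction lever to its -y
- crank (a joint): crank angle, rad, growing CLOCKWISE from above, not wrapped; starts at 0 to 1.4. Arm azimuth in the mill frame: 2.618 - q (anticlockwise from +x). Friction 0.22 N m. Heavy point: once a turn, near q = 3.1 (hidden, +-0.25 each time), 9.4, 15.7, a cam lifts a sprung jaw: up to 0.95 N m over the 0.7 rad before it, and for 0.7 rad after it the handle is driven FORWARD by up to 0.4 N m
- crank_mid (a point): point on top of the flat steel crank arm (20 mm wide, top 215 mm above the counter, reaching 118 mm out), 45 mm out from the crank's axis. KNOB: upright round wooden grip, 27 mm across, clamped in the arm's slot somewhere 71 to 103 mm out (hidden: see or feel it), from 219 to 263 mm above the counter, well gripped at 245 mm; it spins on its pin, so the hand need not turn
- hopper (a point): point on the crank's axis at the height of the hopper's rim, 181 mm up. The rubber foot gives: a sideways force on the knob shifts hopper and crank by 1 mm per 8 N, springing back; more than 2.5 mm (20 N) wrenches the mill off its suction
- foot_lever (a joint): angle of the suction lever, rad: starts at 0 to 0.15, slanting up and out; 0.70 is fully home, level, against its stop. Stiff, 0.42 to 0.6 N m (6 to 10 N downward at its pad); it stays where it is left.
- lever_press (a point): point on top of the suction lever's yellow pad (26 mm wide, 50 mm long), 14 mm from its outer end, 81 mm along the lever from its hinge. It moves with the lever: at lever value q it lies about 66 + 81 cos(0.70 - q) mm from the mill's axis towards the mill's -y, and 31 + 81 sin(0.70 - q) mm above the counter
- roaster: bystander: terracotta garlic roaster with domed lid, 156 mm across, 129 mm tall; origin under its centre
- bowl_a: bystander: small steel prep bowl under the mill's spout, 92 mm across, 42 mm tall; origin under its centre
- bowl_b: bystander: larger steel prep bowl, 130 mm across, 55 mm tall; origin under its centre
- jar: bystander: amber glass jar with steel cap, 60 mm across, 95 mm tall; origin under its centre
- tray: bystander: bamboo tray, 120 x 200 x 22 mm; origin under its centre
- spatula: bystander: black silicone spatula lying flat, 260 mm long; origin under its middle

How it is judged:
By the outcome, as a careful person would: the job done as asked, in the order asked, and still so for the second after the job is handed in, with the robot touching nothing.
It also fails if it takes over 72 s, if anything falls off the work surface, if the arm or the gripper's body presses on something with over 40 N, if the wrist force passes 120 N, or if a joint passes its speed limit or range.

## Working session

There is one attempt and no reset: what is moved stays moved. The work goes in short steps, Python scripts to look and compute and a tool call to move; the robot and the scene stay as the last step left them, time stands still between calls to the robot, and variables do not carry over. Pictures are saved under pics/ and viewed, at most 10 in all, crops included, and the job is handed in when it is done.

```bash
ls; mkdir -p pics
```

Run:
```python
from workcell import manip
import cv2,numpy as np
o=manip.get_obs();print(o)
for c in("scene","side"):
    im=manip.camera(c);cv2.imwrite(f"pics/{c}0.png",im)
    k=manip.calibration(c);print(c,k)
    for t in("mill","crank","crank_mid","foot_lever","lever_press","hopper"):
        print(t,[(round(d["confidence"],2),d["bbox"]) for d in manip.outline_of(c,t)][:2])
print(manip.calibration("wrist"))
```

```text
pics
{'clock': 0.0, 'joint_pos': array([ 1.20339002,  0.33293211, -0.0646919 ,  1.4609583 ,  0.02159334,
        1.34990457, -0.08851262]), 'joint_velocities': array([ 0.00024208,  0.00029602, -0.00016496, -0.00124869,  0.00122929,
       -0.00093038, -0.00180681]), 'tau': array([ 2.57120575e-06, -6.25458169e+01,  4.93132859e-02, -3.91609740e+01,
        1.61663879e-02,  9.99065232e-03,  3.20041060e-07]), 'position': array([ 0.21111997, -0.58785193,  0.23047019]), 'ee_rot': array([ 9.85175104e-01,  1.71550129e-01, -1.61494164e-04, -7.36053747e-04]), 'ft_force': array([0.04130862, 0.98007929, 0.41137522]), 'torque': array([-0.00128532,  0.00902782,  0.0012461 ]), 'grasp_force': 0.0, 'grip_width': 1.0009160599517435}
scene {'fx': 436.4081251226666, 'fy': 436.4081251226666, 'cx': 318.06807212934206, 'cy': 197.82799898585625, 'k1': 0.01173584545795641, 'world_from_camera': array([[-0.79265438, -0.49490105,  0.35605054,  1.08313221],
       [ 0.60949384, -0.62916284,  0.48236021,  0.69131765],
       [-0.0147068 ,  0.59935554,  0.80034783,  1.32508784],
       [ 0.        ,  0.        ,  
[... 722 characters left out ...]
, 180.0])]
crank_mid [(0.58, [320.7, 147.8, 334.4, 176.8]), (0.33, [252.6, 135.3, 285.7, 170.0])]
foot_lever []
lever_press [(0.42, [316.4, 223.9, 323.0, 232.4])]
hopper [(0.69, [304.9, 151.1, 340.1, 223.1])]
{'fx': 343.7672458740284, 'fy': 343.7672458740284, 'cx': 313.5429972337211, 'cy': 201.8400385536404, 'k1': -0.011995194827770225, 'tool_from_camera': array([[-7.94041627e-04,  9.51091576e-01,  3.08908050e-01,
         7.92656260e-02],
       [ 9.99999667e-01,  6.97060445e-04,  4.24310875e-04,
        -1.64602706e-03],
       [ 1.88230916e-04,  3.08908284e-01, -9.51091813e-01,
        -1.42773052e-01],
       [ 0.00000000e+00,  0.00000000e+00,  0.00000000e+00,
         1.00000000e+00]])}
```

Run:
```python
import cv2,numpy as np
a=cv2.imread("pics/scene0.png")[130:330,220:500];b=cv2.imread("pics/side0.png")[100:300,220:500]
cv2.imwrite("pics/c0.png",np.vstack([cv2.resize(x,(560*4//4*1,400),interpolation=3) for x in(a,b)])[:, :])
cv2.imwrite("pics/c0.png",np.hstack([cv2.resize(x,(400,400*200//280)) for x in(a[:, :],b)]))
A=cv2.resize(a[30:150,50:180],None,fx=3,fy=3);B=cv2.resize(b[30:150,50:180],None,fx=3,fy=3)
cv2.imwrite("pics/c1.png",np.hstack([A,B]))
```

```text
(no output)
```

View pics/scene0.png

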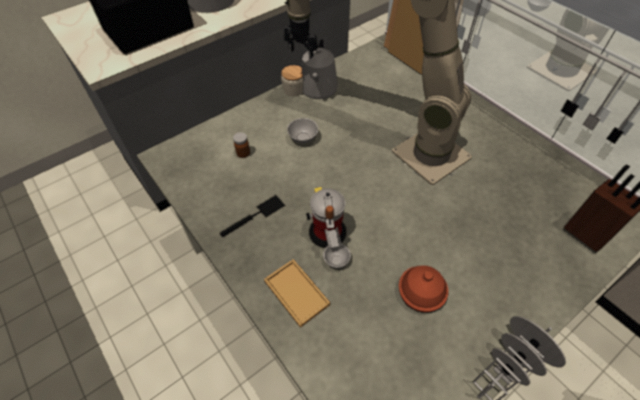

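View pics/c1.png

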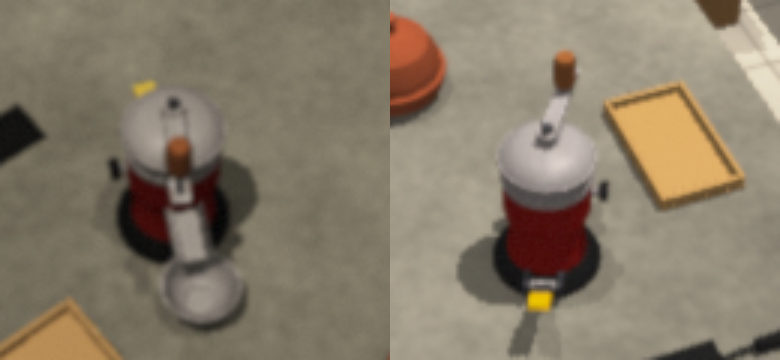

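The scene picture shows the mill at about (327,215), with the hub bolt at (327.7,194.7) and the knob top at (329,208). Bowl_a is below it at (337,256), and the tray, roaster, jar and spatula stand clear. In the side picture the hub bolt is at (322.7,173.3), the knob top at (328.3,148.7) and the yellow pad at (320,230).

Create h.py:
```python
from workcell import manip
import numpy as np,cv2
from scipy.spatial.transform import Rotation as R
def cam(c,o=None):
    k=manip.calibration(c)
    if c=="wrist":
        T=np.eye(4);T[:3,:3]=R.from_quat(o["ee_rot"]).as_matrix();T[:3,3]=o["position"];W=T@k["tool_from_camera"]
    else: W=k["world_from_camera"]
    return k,W
def ray(C,uv):
    k,W=C;d=np.array([(uv[0]-k["cx"])/k["fx"],(uv[1]-k["cy"])/k["fy"]]);s=d.copy()
    for _ in range(20): s=d/(1+k["k1"]*(s@s))
    v=W[:3,:3]@np.array([s[0],-s[1],-1]);return W[:3,3],v/np.linalg.norm(v)
def atz(C,uv,z):
    o,v=ray(C,uv);return o+v*(z-o[2])/v[2]
def tri(rs):
    A=sum(np.eye(3)-np.outer(v,v) for o,v in rs);b=sum((np.eye(3)-np.outer(v,v))@o for o,v in rs);return np.linalg.solve(A,b)
def proj(C,p):
    k,W=C;q=np.linalg.inv(W)@np.append(p,1);s=np.array([q[0],-q[1]])/-q[2];s=s*(1+k["k1"]*(s@s))
    return s*k["fx"]+[k["cx"],k["cy"]]
```

Run:
```python
from h import *
S,D=cam("scene"),cam("side")
r3=lambda p:np.round(p,3)
print("hub",r3(tri([ray(S,(327.7,194.7)),ray(D,(322.7,173.3))])),r3(atz(S,(327.7,194.7),.22)),r3(atz(D,(322.7,173.3),.22)))
print("knob",r3(tri([ray(S,(329.3,207.7)),ray(D,(328.3,148.7))])),r3(atz(S,(329.3,207.7),.263)),r3(atz(D,(328.3,148.7),.263)))
for z in(.07,.08,.09):print("pad",r3(atz(D,(320,230),z)),r3(atz(S,(318,189.3),z)))
print("bowl",r3(atz(S,(337.5,257),.04)))
a=cv2.imread("pics/scene0.png");b=cv2.imread("pics/side0.png")
for n,i in(("s",a),("d",b)):
    h=cv2.cvtColor(i,cv2.COLOR_BGR2HSV)
    m=cv2.inRange(h,(20,170,130),(35,255,255));ys,xs=np.where(m[140:260,290:360]);print(n,"yellow",xs.mean()+290,ys.mean()+140,len(xs))
for c in("scene","side"):
  for t in("roaster","bowl_a","jar","tray","spatula"):
    manip
```

```text
hub [0.562 0.033 0.219] [0.56  0.034 0.22 ] [0.565 0.03  0.22 ]
knob [0.608 0.099 0.261] [0.607 0.101 0.263] [0.609 0.096 0.263]
pad [ 0.514 -0.084  0.07 ] [ 0.501 -0.096  0.07 ]
pad [ 0.511 -0.091  0.08 ] [ 0.506 -0.09   0.08 ]
pad [ 0.508 -0.099  0.09 ] [ 0.511 -0.084  0.09 ]
bowl [0.611 0.152 0.04 ]
s yellow 316.75 189.25 4
d yellow 319.40816326530614 229.71428571428572 49
```

Careful with the scale: shifts go in shares of 0.6 m and turns go in shares of 360 degrees. That gives: 0.51 m / 0.6 = 0.85, 0.495 m / 0.6 = 0.825, -0.615 rad / 6.2832 = -0.0979.

>>> {"fn": "jog_arm", "kwargs": {
  "segments": [0,0,0,0.0333,-0.0333,-0.0333,0,0,0,-0.0159,0.1,-0.0833,-0.0667,0,0,0,-0.0318,0.1833,-0.15,-0.1167,0,0,0,-0.0477,0.2583,-0.2167,-0.1667,0,0,0,-0.0637,0.3333,-0.2833,-0.2167,0,0,0,-0.0796,0.4083,-0.35,-0.25,0,0,0,-0.0955,0.4833,-0.4167,-0.2833,0,0,0,-0.0979,0.5583,-0.4833,-0.2833,0,0,0,-0.0979,0.6333,-0.55,-0.2833,0,0,0,-0.0979,0.7083,-0.6083,-0.2833,0,0,0,-0.0979,0.775,-0.6667,-0.2833,0,0,0,-0.0979,0.825,-0.7,-0.2833,0,0,0,-0.0979,0.85,-0.7183,-0.2833,0,0,0,-0.0979,0.85,-0.7183,-0.2833,0,0,0,-0.0979,0.85,-0.7183,-0.2833,0]
}}

```text
clock: 2.58
position: [0.5453, -0.0112, 0.4014]
ee_rot: [0.887, 0.461, -0.0, 0.0]
ft_force: [-0.9, -0.9, 0.7]
grip_width: 0.001
grasp_force: 0.0
```

Run:
```python
from h import *
o=manip.get_obs();im=manip.camera("wrist");cv2.imwrite("pics/w1.png",im)
print(o["joint_pos"].round(2),o["position"],R.from_quat(o["ee_rot"]).as_matrix().round(3).tolist(),o["ft_force"],o["clock"])
C=cam("wrist",o)
print("pred hub",proj(C,[.5625,.032,.219]),"knob",proj(C,[.608,.099,.263]),"pad",proj(C,[.51,-.09,.08]))
```

```text
[ 0.51  0.18 -0.68  1.33  0.11  1.67 -0.76] [ 0.54530039 -0.01123775  0.40141123] [[0.575, 0.818, 0.0], [0.818, -0.575, -0.001], [-0.0, 0.0, -1.0]] [-0.85791438 -0.90775432  0.67237135] 2.575
pred hub [303.38135929 129.63436491] knob [298.98132975  24.98529499] pad [325.88103129 211.16470168]
```

View pics/w1.png

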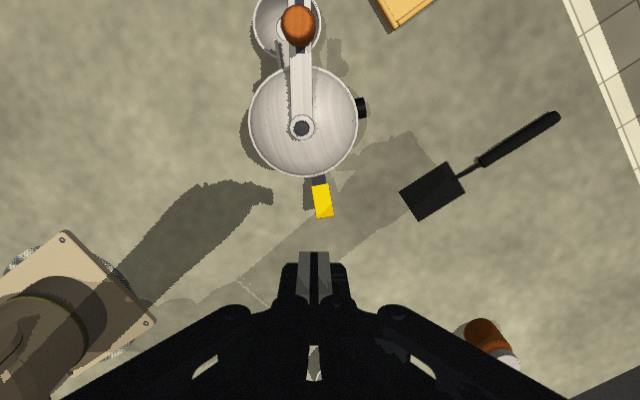

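The wrist picture shows the hub bolt at (302,127), the knob top at (298,25) and the yellow pad spanning (313..333, 183..218). All three agree with the stereo predictions.

Run:
```python
from h import *
o=manip.get_obs();C=cam("wrist",o);im=cv2.imread("pics/w1.png");h=cv2.cvtColor(im,cv2.COLOR_BGR2HSV)
m=cv2.inRange(h,(22,170,130),(35,255,255));m[:150]=0;m[250:]=0
print("pad rect",cv2.minAreaRect(cv2.findNonZero(m)))
bx=cv2.boxPoints(cv2.minAreaRect(cv2.findNonZero(m)))
for p in bx: print(p,atz(C,p,.075).round(4))
k=cv2.inRange(h,(4,120,60),(20,255,255));k[60:]=0;k[:,:260]=0;k[:,340:]=0
ys,xs=np.where(k);print("knob",xs.min(),xs.max(),ys.min(),ys.max())
g=cv2.cvtColor(im,cv2.COLOR_BGR2GRAY)
c=cv2.HoughCircles(cv2.medianBlur(g,3),cv2.HOUGH_GRADIENT,1,50,param1=120,param2=25,minRadius=45,maxRadius=62);print(c)
print("hub",atz(C,(301.5,127.5),.22).round(4))
for z in(.175,.181):print("hopper",atz(C,c[0,0,:2],z).round(4))
cv2.imwrite("pics/w1c.png",cv2.resize(im[0:230,240:350],None,fx=2.6,fy=2.6,interpolation=cv2.INTER_CUBIC))
```

```text
pad rect ((322.07598876953125, 200.6680145263672), (33.719905853271484, 17.799104690551758), 79.69515228271484)
[310.304   185.67201] [ 0.5127 -0.0476  0.075 ]
[327.816   182.48802] [ 0.5356 -0.058   0.075 ]
[333.848   215.66402] [ 0.5146 -0.1042  0.075 ]
[316.33597 218.848  ] [ 0.491  -0.0936  0.075 ]
knob 281 315 4 45
[[[302.5 121.5  55.9]
  [ 60.5 323.5  46.9]]]
hub [0.5623 0.0344 0.22  ]
hopper [0.5629 0.036  0.175 ]
hopper [0.5633 0.0363 0.181 ]
```

View pics/w1c.png

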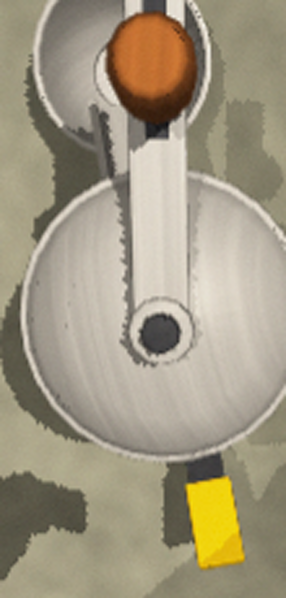

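The crop confirms hub, knob and pad positions, giving an axis of about (0.5625,0.034) and the lever along azimuth -114°. I'll turn the hand so the camera stays clear of the mill and come down above the pad.

Scaled: 0.288 m / 0.6 = 0.48, 0.11 m / 0.6 = 0.1833, 1.57 rad / 6.2832 = 0.2499.

>>> {"fn": "jog_arm", "kwargs": {
  "segments": [0,0,0.0159,-0.0083,0,0.0167,0,0,0,0.0446,-0.0333,0.0033,0.05,0,0,0,0.0732,-0.0583,0.0067,0.0833,0,0,0,0.1019,-0.0833,0.01,0.1333,0,0,0,0.1305,-0.1083,0.0133,0.1833,0,0,0,0.1592,-0.125,0.0183,0.2333,0,0,0,0.1878,-0.125,0.0183,0.2833,0,0,0,0.2165,-0.125,0.0183,0.3333,0,0,0,0.2387,-0.125,0.0183,0.3833,0,0,0,0.2499,-0.125,0.0183,0.425,0,0,0,0.2499,-0.125,0.0183,0.4583,0,0,0,0.2499,-0.125,0.0183,0.475,0,0,0,0.2499,-0.125,0.0183,0.48,0,0,0,0.2499,-0.125,0.0183,0.48,0]
}}

```text
clock: 4.38
position: [0.5118, -0.0782, 0.1139]
ee_rot: [0.954, -0.301, 0.0, 0.0]
ft_force: [-0.2, -0.0, 0.2]
grip_width: 0.002
grasp_force: 0.0
```

Run:
```python
from h import *
o=manip.get_obs();im=manip.camera("wrist");cv2.imwrite("pics/w2.png",im)
M=R.from_quat(o["ee_rot"]).as_matrix()
print(o["joint_pos"].round(2),o["position"],M.round(3).tolist(),o["ft_force"],o["clock"])
p=np.array([.5625,.034]);u=np.array([-.413,-.911])
for r,z in((.124,.085),(.142,.033)): print(r,M.T@(np.append(p+u*r,z)-o["position"]))
```

```text
[ 0.52  0.24 -0.51  1.86  0.13  1.07 -2.22] [ 0.51183851 -0.07824474  0.1139005 ] [[0.819, -0.573, 0.001], [-0.573, -0.819, -0.0], [0.001, -0.0, -1.0]] [-0.19270544 -0.03418826  0.19868527] 4.375
0.124 [-6.38977776e-05  9.11670068e-04  2.89002387e-02]
0.142 [0.0032011  0.01862126 0.08089898]
```

View pics/w2.png

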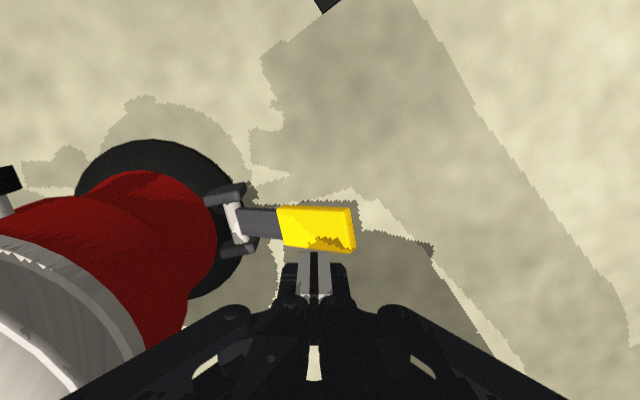

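The fingertips at (314,255) are over the yellow pad, which spans (280..355, 207..252). Now a gentle press.

Scaled: 0.046 m / 0.6 = 0.0767, 0.031 m / 0.6 = 0.0517.

>>> {"fn": "jog_arm", "kwargs": {
  "segments": [0,0,0,0,0.0017,0.01,0,0,0,0,0,0.0017,0.02,0,0,0,0,0,0.0017,0.03,0,0,0,0,0,0.0017,0.0367,0,0,0,0,0,0.0017,0.0417,0,0,0,0,0,0.0017,0.0467,0,0,0,0,0,0.0017,0.0517,0,0,0,0,0,0.0033,0.0567,0,0,0,0,0,0.005,0.0617,0,0,0,0,0,0.0083,0.0667,0,0,0,0,0.0017,0.0117,0.0717,0,0,0,0,0.0017,0.015,0.0767,0]
}}

```text
clock: 5.92
position: [0.5078, -0.0858, 0.0678]
ee_rot: [0.954, -0.3, 0.001, -0.0]
ft_force: [-0.9, 2.8, 6.7]
grip_width: -0.001
grasp_force: 2.9
```

Scaled: 0.032 m / 0.6 = 0.0533, 0.03 m / 0.6 = 0.05.

>>> {"fn": "jog_arm", "kwargs": {
  "segments": [0,0,0,0,0.0017,0.005,0,0,0,0,0,0.005,0.01,0,0,0,0,0,0.0067,0.015,0,0,0,0,0,0.0083,0.02,0,0,0,0,0,0.01,0.025,0,0,0,0,0,0.0117,0.03,0,0,0,0,0.0017,0.0133,0.035,0,0,0,0,0.0017,0.0133,0.04,0,0,0,0,0.0017,0.015,0.0433,0,0,0,0,0.0017,0.015,0.0467,0,0,0,0,0.0017,0.015,0.05,0,0,0,0,0.0017,0.015,0.0533,0]
}}

```text
clock: 7.42
position: [0.5037, -0.0951, 0.0361]
ee_rot: [0.954, -0.301, 0.001, 0.001]
ft_force: [-0.5, -3.2, 7.1]
grip_width: 0.002
grasp_force: 3.6
```

Scaled: 0.0035 m / 0.6 = 0.0058, 0.003 m / 0.6 = 0.005.

>>> {"fn": "jog_arm", "kwargs": {
  "segments": [0,0,0,0,0,0.0017,0,0,0,0,0,0,0.0033,0,0,0,0,0,0,0.005,0,0,0,0,0,0,0.0058,0,0,0,0,0,0,0.0058,0]
}}

```text
clock: 8.05
position: [0.5035, -0.0954, 0.0325]
ee_rot: [0.954, -0.301, 0.001, 0.001]
ft_force: [0.1, -3.4, 6.0]
grip_width: -0.0
grasp_force: 3.0
```

Scaled: 0.002 m / 0.6 = 0.0033, 0.0014 m / 0.6 = 0.0023.

>>> {"fn": "jog_arm", "kwargs": {
  "segments": [0,0,0,0,0,0.0012,0,0,0,0,0,0,0.0023,0,0,0,0,0,0,0.0033,0,0,0,0,0,0,0.0033,0]
}}

```text
clock: 8.55
position: [0.5035, -0.0954, 0.031]
ee_rot: [0.954, -0.301, 0.001, 0.001]
ft_force: [-3.8, -3.9, 12.8]
grip_width: 0.001
grasp_force: 6.5
```

Scaled: 0.001 m / 0.6 = 0.0017, 0.0005 m / 0.6 = 0.0008.

>>> {"fn": "jog_arm", "kwargs": {
  "segments": [0,0,0,0,0,0.0008,0,0,0,0,0,0,0.0017,0,0,0,0,0,0,0.0017,0]
}}

```text
clock: 8.93
position: [0.5037, -0.0955, 0.0308]
ee_rot: [0.954, -0.301, 0.001, 0.001]
ft_force: [-7.8, -2.8, 24.9]
grip_width: 0.001
grasp_force: 12.1
```

The lever is home, as the force rises against a rigid stop. Now I'll back off and look at the knob from above the axis.

Scaled: -0.329 m / 0.6 = -0.5483, -0.14 m / 0.6 = -0.2333, -1.57 rad / 6.2832 = -0.2499.

>>> {"fn": "jog_arm", "kwargs": {
  "segments": [0,0,0,0,0,-0.0033,0,0,0,0,0,0,-0.02,0,0,0,0,0,0,-0.0667,0,0,0,0,0,0,-0.15,0,0,0,0,0,0,-0.2333,0,0,0,-0.0159,0,0,-0.3167,0.3,0,0,-0.0446,0,0,-0.3917,0.5,0,0,-0.0732,0,-0.0167,-0.4667,0.7,0,0,-0.1019,-0.0083,-0.05,-0.5167,0.7,0,0,-0.1305,-0.0167,-0.1,-0.5483,0.7,0,0,-0.1592,-0.025,-0.15,-0.5483,0.7,0,0,-0.1878,-0.0333,-0.1917,-0.5483,0.7,0,0,-0.2165,-0.0433,-0.2167,-0.5483,0.7,0,0,-0.2387,-0.0433,-0.2333,-0.5483,0.7,0,0,-0.2499,-0.0433,-0.2333,-0.5483,0.7,0,0,-0.2499,-0.0433,-0.2333,-0.5483,0.7,0,0,-0.2499,-0.0433,-0.2333,-0.5483,0.7]
}}

```text
clock: 11.05
position: [0.5617, 0.0357, 0.3579]
ee_rot: [0.887, 0.461, -0.0, 0.0]
ft_force: [-0.1, 0.5, -0.0]
grip_width: 0.699
grasp_force: 0.0
```

Run:
```python
from h import *
o=manip.get_obs();im=manip.camera("wrist");cv2.imwrite("pics/w3.png",im)
M=R.from_quat(o["ee_rot"]).as_matrix()
print(o["joint_pos"].round(2),o["position"],M.round(3).tolist(),o["ft_force"],o["clock"])
C=cam("wrist",o)
print(proj(C,[.5625,.034,.219]),proj(C,[.608,.1,.263]))
```

```text
[ 0.46  0.23 -0.73  1.38  0.15  1.59 -0.87] [0.56167208 0.03567683 0.35792714] [[0.575, 0.818, 0.0], [0.818, -0.575, -0.0], [-0.0, 0.0, -1.0]] [-0.10181586  0.49681565 -0.00104882] 11.05
[317.11866632 190.25981886] [316.97454955  91.85976665]
```

View pics/w3.png

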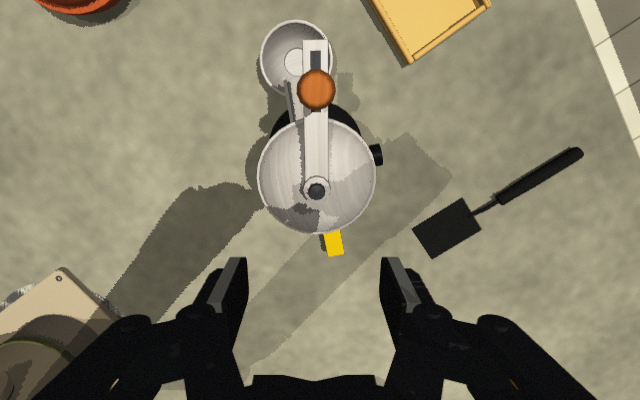

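The picture shows the hub bolt at (316,190), the knob at (316,90) seen almost straight down, and the hopper rim around (317,176). The lever is level.

Run:
```python
from h import *
o=manip.get_obs();C=cam("wrist",o);im=cv2.imread("pics/w3.png");h=cv2.cvtColor(im,cv2.COLOR_BGR2HSV);g=cv2.cvtColor(im,cv2.COLOR_BGR2GRAY)
k=cv2.inRange(h,(4,120,60),(20,255,255));k[:60]=0;k[125:]=0;k[:,:285]=0;k[:,350:]=0
cn=max(cv2.findContours(k,0,1)[0],key=cv2.contourArea);(x,y),r=cv2.minEnclosingCircle(cn);e=cv2.fitEllipse(cn);print("knob",x,y,r,e)
K=atz(C,(x,y),.263);K2=atz(C,e[0],.26);print(K.round(4),K2.round(4))
d=(g<95).astype(np.uint8);s=np.zeros_like(d);s[178:202,304:330]=d[178:202,304:330]
n,l,st,ce=cv2.connectedComponentsWithStats(s);i=1+st[1:,4].argmax();print("bolt",ce[i],st[i])
for z in(.219,.223):
  B=atz(C,ce[i],z);print(B.round(4),"radius",np.hypot(*(K-B)[:2]),"az",np.degrees(np.arctan2(*(K-B)[1::-1])))
c=cv2.HoughCircles(cv2.medianBlur(g,3),cv2.HOUGH_GRADIENT,1,50,param1=120,param2=22,minRadius=50,maxRadius=68);print(c)
for q in c[0]:print(atz(C,q[:2],.181).round(4),q[2])
```

```text
knob 315.5 89.26923370361328 20.038896560668945 ((315.7106018066406, 89.28680419921875), (37.67246627807617, 39.08877182006836), 2.5229339599609375)
[0.6082 0.1019 0.263 ] [0.6083 0.1018 0.26  ]
bolt [316.03930131 191.2489083 ] [307 183  18  17 229]
[0.5613 0.0338 0.219 ] radius 0.0826723810206171 az 55.4571304904371
[0.5619 0.0348 0.223 ] radius 0.08150738895920012 az 55.44312105533588
[[[316.5 176.5  59.6]]]
[0.5639 0.0363 0.181 ] 59.6
```

Scaled: 0.135 m / 0.6 = 0.225, 0.13 m / 0.6 = 0.2167.

>>> {"fn": "jog_arm", "kwargs": {
  "segments": [0,0,0,0.0167,0,0,0.7,0,0,0,0.05,0,0,0.7,0,0,0,0.0917,0,0.0167,0.7,0,0,0,0.125,0,0.05,0.7,0,0,0,0.1348,0,0.1,0.7,0,0,0,0.1348,0,0.15,0.7,0,0,0,0.1348,0,0.1917,0.7,0,0,0,0.1348,0,0.2167,0.7,0,0,0,0.1348,0,0.225,0.7,0,0,0,0.1348,0,0.225,0.6,0,0,0,0.1348,0,0.225,0.5,0,0,0,0.1348,0,0.225,0.45,0,0,0,0.1348,0,0.225,0.4],
  "squeeze": 20
}}

```text
clock: 12.72
position: [0.6084, 0.1021, 0.2232]
ee_rot: [0.887, 0.462, 0.0, 0.0]
ft_force: [-1.1, -0.3, -0.4]
grip_width: 0.397
grasp_force: 0.0
```

>>> {"fn": "jog_arm", "kwargs": {
  "segments": [0,0,0,0,0,0,0.36,0,0,0,0,0,0,0.33,0,0,0,0,0,0,0.3,0,0,0,0,0,0,0.25,0,0,0,0,0,0,0.2,0,0,0,0,0,0,0.2],
  "squeeze": 20
}}

```text
clock: 13.48
position: [0.6085, 0.102, 0.2231]
ee_rot: [0.887, 0.462, 0.0, 0.0]
ft_force: [2.4, -0.8, 3.6]
grip_width: 0.31
grasp_force: 19.8
```

>>> {"fn": "jog_arm", "kwargs": {
  "segments": [0,0,0,0,0,0,0.1,0,0,0,0,0,0,0.1,0,0,0,0,0,0,0],
  "squeeze": 60
}}

```text
clock: 13.85
position: [0.6085, 0.102, 0.2232]
ee_rot: [0.887, 0.462, 0.0, 0.0]
ft_force: [2.8, -1.6, 5.3]
grip_width: 0.303
grasp_force: 58.7
```

```bash
python3 -c "
from workcell import manip;o=manip.get_obs();print(o['position'],o['ft_force'],o['torque'],o['joint_pos'])"
```

```text
[0.60845545 0.10198246 0.22319489] [ 2.76661148 -1.64214197  5.29874344] [-0.38667178 -0.44982286  0.04257496] [ 0.31497851  0.40906634 -0.73004332  1.46564181  0.27452503  1.37035055
 -1.03948979]
```

Scaled: 0.0319 m / 0.6 = 0.0532, 0.0258 m / 0.6 = 0.043.

>>> {"fn": "jog_arm", "kwargs": {
  "segments": [0,0,0,0,0.0042,0,0,0,0,0,-0.0005,0.0123,0,0,0,0,0,-0.0017,0.0218,0,0,0,0,0,-0.0038,0.0325,0,0,0,0,0,-0.007,0.043,0,0,0,0,0,-0.0108,0.0532,0,0]
}}

```text
clock: 14.6
position: [0.6302, 0.0803, 0.2232]
ee_rot: [0.887, 0.463, 0.0, -0.001]
ft_force: [-0.8, 2.9, 5.5]
grip_width: 0.299
grasp_force: 58.8Traceback (most recent call last):
```

Create t.py:
```python
# python3 t.py cx cy r : tool-frame (at grasp) centre/radius; report force and a table of offsets from the present target
from h import *;import sys
cx,cy,r,px,py=map(float,sys.argv[1:6])
o=manip.get_obs();M=R.from_quat([.8870,.4617,0,0]).as_matrix()
G=np.array([.60845,.10198,.22319])
p=(M.T@(o["position"]-G))[:2];d=p-[cx,cy];f=M.T@o["ft_force"]
th=np.arctan2(py-cy,px-cx);n=np.array([np.cos(th),np.sin(th)]);t=np.array([-n[1],n[0]])
print("tool pos",p.round(4),"rad",np.hypot(*d).round(4),"th",th.round(3),"meas th",np.arctan2(d[1],d[0]).round(3),"Fr %.1f Ft %.1f Fz %.1f"%(f[:2]@n,f[:2]@t,f[2]),"grip",o["grip_width"].round(3),o["clock"])
w=float(sys.argv[6]) if len(sys.argv)>6 else .08
for i in range(1,21):
    a=th+w*i;print("%.3f: %.4f %.4f"%(a,cx+r*np.cos(a)-px,cy+r*np.sin(a)-py),end=" | " if i%4 else "\n")
```

```bash
python3 t.py -.0822 .0007 .0822 -.0065 .0319
```

```text
  File "t.py", line 8, in <module>
    print("tool pos",p.round(4),"rad",np.hypot(*d).round(4),"th",th.round(3),"meas th",np.arctan2(d[1],d[0]).round(3),"Fr %.1f Ft %.1f Fz %.1f"%(f[:2]@n,f[:2]@t,f[2]),"grip",o["grip_width"].round(3),o["clock"])
                                                                                                                                                                              ^^^^^^^^^^^^^^^^^^^^^
AttributeError: 'float' object has no attribute 'round'
```

```bash
sed -i 's/,"grip",o\["grip_width"\].round(3)//' t.py; python3 t.py -.0822 .0007 .0822 -.0065 .0319
```

```text
tool pos [-0.0053  0.0303] rad 0.0824 th 0.391 meas th 0.367 Fr 0.9 Ft -2.9 Fz -5.5 14.6
0.471: -0.0024 0.0061 | 0.551: -0.0057 0.0118 | 0.631: -0.0093 0.0173 | 0.711: -0.0134 0.0224
0.791: -0.0179 0.0272 | 0.871: -0.0228 0.0317 | 0.951: -0.0279 0.0357 | 1.031: -0.0334 0.0393
1.111: -0.0392 0.0425 | 1.191: -0.0452 0.0451 | 1.271: -0.0514 0.0473 | 1.351: -0.0578 0.0490
1.431: -0.0642 0.0502 | 1.511: -0.0708 0.0509 | 1.591: -0.0774 0.0510 | 1.671: -0.0839 0.0506
1.751: -0.0904 0.0497 | 1.831: -0.0968 0.0482 | 1.911: -0.1031 0.0463 | 1.991: -0.1092 0.0439
```

Scaled: 0.0317 m / 0.6 = 0.0528, 0.0272 m / 0.6 = 0.0453.

>>> {"fn": "jog_arm", "kwargs": {
  "segments": [0,0,0,-0.004,0.0102,0,0,0,0,0,-0.0095,0.0197,0,0,0,0,0,-0.0155,0.0288,0,0,0,0,0,-0.0223,0.0373,0,0,0,0,0,-0.0298,0.0453,0,0,0,0,0,-0.038,0.0528,0,0]
}}

```text
clock: 15.35
position: [0.6439, 0.0423, 0.2232]
ee_rot: [0.887, 0.462, 0.001, -0.0]
ft_force: [3.6, 4.3, 5.2]
grip_width: 0.3
grasp_force: 58.7
```

```bash
python3 t.py -.0822 .0007 .0822 -.0293 .0636
```

```text
tool pos [-0.0286  0.0633] rad 0.0824 th 0.872 meas th 0.862 Fr 3.9 Ft -3.9 Fz -5.2 15.35
0.952: -0.0052 0.0040 | 1.032: -0.0107 0.0076 | 1.112: -0.0165 0.0108 | 1.192: -0.0225 0.0135
1.272: -0.0287 0.0156 | 1.352: -0.0350 0.0173 | 1.432: -0.0415 0.0185 | 1.512: -0.0480 0.0192
1.592: -0.0546 0.0193 | 1.672: -0.0612 0.0189 | 1.752: -0.0677 0.0180 | 1.832: -0.0741 0.0165
1.912: -0.0804 0.0146 | 1.992: -0.0865 0.0121 | 2.072: -0.0924 0.0092 | 2.152: -0.0980 0.0058
2.232: -0.1033 0.0020 | 2.312: -0.1084 -0.0022 | 2.392: -0.1130 -0.0069 | 2.472: -0.1173 -0.0119
```

Scaled: -0.035 m / 0.6 = -0.0583, -0.0287 m / 0.6 = -0.0478.

>>> {"fn": "jog_arm", "kwargs": {
  "segments": [0,0,0,-0.0087,0.007,0,0,0,0,0,-0.0178,0.0132,0,0,0,0,0,-0.0275,0.0187,0,0,0,0,0,-0.0375,0.0233,0,0,0,0,0,-0.0478,0.0268,0,0,0,0,0,-0.0583,0.0297,0,0]
}}

```text
clock: 16.1
position: [0.6387, 0.0047, 0.2233]
ee_rot: [0.887, 0.463, 0.002, -0.001]
ft_force: [6.3, 8.9, 2.3]
grip_width: 0.3
grasp_force: 58.6
```

```bash
python3 t.py -.0822 .0012 .0822 -.0643 .0814
```

```text
tool pos [-0.0624  0.0806] rad 0.0818 th 1.351 meas th 1.326 Fr 2.4 Ft -10.7 Fz -2.3 16.1
1.431: -0.0065 0.0012 | 1.511: -0.0130 0.0019 | 1.591: -0.0196 0.0020 | 1.671: -0.0261 0.0016
1.751: -0.0326 0.0007 | 1.831: -0.0391 -0.0008 | 1.911: -0.0453 -0.0027 | 1.991: -0.0514 -0.0052
2.071: -0.0573 -0.0081 | 2.151: -0.0630 -0.0115 | 2.231: -0.0683 -0.0153 | 2.311: -0.0734 -0.0195
2.391: -0.0780 -0.0241 | 2.471: -0.0823 -0.0291 | 2.551: -0.0862 -0.0344 | 2.631: -0.0896 -0.0400
2.711: -0.0926 -0.0459 | 2.791: -0.0951 -0.0520 | 2.871: -0.0971 -0.0582 | 2.951: -0.0986 -0.0646
```

Scaled: -0.0326 m / 0.6 = -0.0543, -0.0261 m / 0.6 = -0.0435.

>>> {"fn": "jog_arm", "kwargs": {
  "segments": [0,0,0,-0.0108,0.0022,0,0,0,0,0,-0.0217,0.0035,0,0,0,0,0,-0.0327,0.0038,0,0,0,0,0,-0.0435,0.0032,0,0,0,0,0,-0.0543,0.0017,0,0]
}}

```text
clock: 16.73
position: [0.6209, -0.0229, 0.2232]
ee_rot: [0.887, 0.462, 0.002, -0.0]
ft_force: [5.2, 4.8, 4.5]
grip_width: 0.293
grasp_force: 58.7
```

```bash
python3 t.py -.0822 .0015 .0822 -.0969 .0824
```

```text
tool pos [-0.0952  0.0818] rad 0.0813 th 1.751 meas th 1.731 Fr 0.3 Ft -7.1 Fz -4.5 16.725
1.831: -0.0064 -0.0015 | 1.911: -0.0127 -0.0034 | 1.991: -0.0188 -0.0058 | 2.071: -0.0247 -0.0088
2.151: -0.0303 -0.0121 | 2.231: -0.0357 -0.0159 | 2.311: -0.0407 -0.0202 | 2.391: -0.0454 -0.0248
2.471: -0.0497 -0.0298 | 2.551: -0.0536 -0.0351 | 2.631: -0.0570 -0.0407 | 2.711: -0.0600 -0.0466
2.791: -0.0625 -0.0526 | 2.871: -0.0645 -0.0589 | 2.951: -0.0660 -0.0653 | 3.031: -0.0670 -0.0718
3.111: -0.0675 -0.0783 | 3.191: -0.0674 -0.0849 | 3.271: -0.0668 -0.0915 | 3.351: -0.0657 -0.0980
```

Scaled: -0.0407 m / 0.6 = -0.0678, -0.0357 m / 0.6 = -0.0595.

>>> {"fn": "jog_arm", "kwargs": {
  "segments": [0,0,0,-0.0107,-0.0025,0,0,0,0,0,-0.0212,-0.0057,0,0,0,0,0,-0.0313,-0.0097,0,0,0,0,0,-0.0412,-0.0147,0,0,0,0,0,-0.0505,-0.0202,0,0,0,0,0,-0.0595,-0.0265,0,0,0,0,0,-0.0678,-0.0337,0,0]
}}

```text
clock: 17.6
position: [0.5793, -0.0458, 0.2231]
ee_rot: [0.887, 0.462, -0.001, -0.001]
ft_force: [-4.1, 2.6, 9.0]
grip_width: 0.3
grasp_force: 59.4
```

```bash
python3 t.py -.0822 .0015 .0822 -.1376 .0622
```

```text
tool pos [-0.1378  0.0609] rad 0.0813 th 2.311 meas th 2.323 Fr -3.4 Ft 3.4 Fz -9.0 17.6
2.391: -0.0047 -0.0046 | 2.471: -0.0090 -0.0096 | 2.551: -0.0129 -0.0149 | 2.631: -0.0163 -0.0205
2.711: -0.0193 -0.0264 | 2.791: -0.0218 -0.0324 | 2.871: -0.0238 -0.0387 | 2.951: -0.0253 -0.0451
3.031: -0.0263 -0.0516 | 3.111: -0.0268 -0.0582 | 3.191: -0.0267 -0.0647 | 3.271: -0.0261 -0.0713
3.351: -0.0250 -0.0778 | 3.431: -0.0234 -0.0841 | 3.511: -0.0213 -0.0903 | 3.591: -0.0187 -0.0964
3.671: -0.0156 -0.1022 | 3.751: -0.0120 -0.1077 | 3.831: -0.0080 -0.1130 | 3.911: -0.0037 -0.1179
```

```bash
python3 t.py -.0817 .0012 .082 -.1376 .0622
```

```text
tool pos [-0.1378  0.0609] rad 0.0819 th 2.313 meas th 2.325 Fr -3.4 Ft 3.5 Fz -9.0 17.6
2.393: -0.0042 -0.0052 | 2.473: -0.0084 -0.0101 | 2.553: -0.0123 -0.0154 | 2.633: -0.0157 -0.0210
2.713: -0.0187 -0.0269 | 2.793: -0.0212 -0.0330 | 2.873: -0.0232 -0.0392 | 2.953: -0.0246 -0.0456
3.033: -0.0256 -0.0521 | 3.113: -0.0261 -0.0586 | 3.193: -0.0260 -0.0652 | 3.273: -0.0254 -0.0717
3.353: -0.0243 -0.0782 | 3.433: -0.0227 -0.0845 | 3.513: -0.0205 -0.0907 | 3.593: -0.0179 -0.0967
3.673: -0.0148 -0.1025 | 3.753: -0.0113 -0.1080 | 3.833: -0.0073 -0.1133 | 3.913: -0.0029 -0.1181
```

Scaled: -0.0456 m / 0.6 = -0.076, -0.0392 m / 0.6 = -0.0653.

>>> {"fn": "jog_arm", "kwargs": {
  "segments": [0,0,0,-0.0072,-0.0083,-0.0005,0,0,0,0,-0.014,-0.0168,-0.0008,0,0,0,0,-0.0205,-0.0257,-0.0008,0,0,0,0,-0.0262,-0.035,-0.0008,0,0,0,0,-0.0312,-0.0448,-0.0008,0,0,0,0,-0.0353,-0.055,-0.0008,0,0,0,0,-0.0387,-0.0653,-0.0008,0,0,0,0,-0.041,-0.076,-0.0008,0]
}}

```text
clock: 18.6
position: [0.5287, -0.0399, 0.2232]
ee_rot: [0.887, 0.462, 0.0, -0.0]
ft_force: [4.8, 3.9, -0.3]
grip_width: 0.3
grasp_force: 58.8
```

```bash
python3 t.py -.0817 .0012 .082 -.1622 .0166
```

```text
tool pos [-0.162  0.016] rad 0.0816 th 2.953 meas th 2.959 Fr -5.5 Ft -2.7 Fz 0.3 18.6
3.033: -0.0010 -0.0065 | 3.113: -0.0015 -0.0130 | 3.193: -0.0014 -0.0196 | 3.273: -0.0008 -0.0261
3.353: 0.0003 -0.0326 | 3.433: 0.0019 -0.0389 | 3.513: 0.0041 -0.0451 | 3.593: 0.0067 -0.0511
3.673: 0.0098 -0.0569 | 3.753: 0.0133 -0.0624 | 3.833: 0.0173 -0.0677 | 3.913: 0.0217 -0.0725
3.993: 0.0264 -0.0771 | 4.073: 0.0315 -0.0812 | 4.153: 0.0370 -0.0849 | 4.233: 0.0426 -0.0881
4.313: 0.0486 -0.0909 | 4.393: 0.0547 -0.0932 | 4.473: 0.0610 -0.0951 | 4.553: 0.0675 -0.0964
```

```bash
python3 t.py -.0813 .0012 .0815 -.1622 .0166
```

```text
tool pos [-0.162  0.016] rad 0.082 th 2.953 meas th 2.96 Fr -5.5 Ft -2.7 Fz 0.3 18.6
3.033: -0.0001 -0.0066 | 3.113: -0.0006 -0.0131 | 3.193: -0.0005 -0.0196 | 3.273: 0.0001 -0.0261
3.353: 0.0012 -0.0325 | 3.433: 0.0028 -0.0389 | 3.513: 0.0050 -0.0450 | 3.593: 0.0076 -0.0510
3.673: 0.0107 -0.0567 | 3.753: 0.0142 -0.0622 | 3.833: 0.0181 -0.0674 | 3.913: 0.0225 -0.0722
3.993: 0.0272 -0.0767 | 4.073: 0.0323 -0.0808 | 4.153: 0.0377 -0.0845 | 4.233: 0.0433 -0.0877
4.313: 0.0492 -0.0905 | 4.393: 0.0553 -0.0928 | 4.473: 0.0616 -0.0946 | 4.553: 0.0680 -0.0959
```

Scaled: -0.051 m / 0.6 = -0.085, -0.045 m / 0.6 = -0.075.

>>> {"fn": "jog_arm", "kwargs": {
  "segments": [0,0,0,-0.0005,-0.011,0,0,0,0,0,-0.001,-0.0218,0,0,0,0,0,-0.0008,-0.0327,0,0,0,0,0,0.0002,-0.0435,0,0,0,0,0,0.002,-0.0542,0,0,0,0,0,0.0047,-0.0648,0,0,0,0,0,0.0083,-0.075,0,0,0,0,0,0.0127,-0.085,0,0]
}}

```text
clock: 19.6
position: [0.4915, -0.0052, 0.2232]
ee_rot: [0.887, 0.461, 0.0, 0.001]
ft_force: [8.1, 0.5, -1.5]
grip_width: 0.302
grasp_force: 58.9
```

```bash
python3 t.py -.0813 .0012 .0815 -.1546 -.0344
```

```text
tool pos [-0.1548 -0.0343] rad 0.0817 th -2.689 meas th -2.692 Fr -7.3 Ft -3.6 Fz 1.5 19.6
-2.609: 0.0031 -0.0058 | -2.529: 0.0066 -0.0112 | -2.449: 0.0106 -0.0164 | -2.369: 0.0149 -0.0213
-2.289: 0.0196 -0.0257 | -2.209: 0.0247 -0.0298 | -2.129: 0.0301 -0.0335 | -2.049: 0.0358 -0.0367
-1.969: 0.0417 -0.0395 | -1.889: 0.0478 -0.0418 | -1.809: 0.0540 -0.0436 | -1.729: 0.0604 -0.0449
-1.649: 0.0669 -0.0456 | -1.569: 0.0734 -0.0459 | -1.489: 0.0799 -0.0456 | -1.409: 0.0864 -0.0448
-1.329: 0.0928 -0.0435 | -1.249: 0.0990 -0.0417 | -1.169: 0.1051 -0.0394 | -1.089: 0.1110 -0.0366
```

Create fit.py:
```python
from h import *;from scipy.optimize import least_squares
M=R.from_quat([.8870,.4617,0,0]).as_matrix();G=np.array([.60845,.10198])
D=np.array([[.6302,.0803,-.8,2.9],[.6439,.0423,3.6,4.3],[.6387,.0047,6.3,8.9],[.6209,-.0229,5.2,4.8],[.5793,-.0458,-4.1,2.6],[.5287,-.0399,4.8,3.9],[.4915,-.0052,8.1,.5]]+eval(__import__("sys").argv[1] if len(__import__("sys").argv)>1 else "[]"))
P=D[:,:2]+D[:,2:]/8000;p=((P-G)@M[:2,:2])
s=least_squares(lambda v:np.hypot(p[:,0]-v[0],p[:,1]-v[1])-v[2],[-.082,.001,.082]);print(s.x,s.fun*1e3)
```

```bash
python3 fit.py
```

```text
[-0.08122789  0.00196476  0.08121506] [-0.04770567  0.11844059 -0.0227991  -0.10000549  0.03649884  0.04643523
 -0.03086394]
```

```bash
python3 t.py -.0812 .002 .0812 -.1546 -.0344
```

```text
tool pos [-0.1548 -0.0343] rad 0.0821 th -2.681 meas th -2.684 Fr -7.4 Ft -3.5 Fz 1.5 19.6
-2.601: 0.0038 -0.0054 | -2.521: 0.0073 -0.0108 | -2.441: 0.0113 -0.0159 | -2.361: 0.0157 -0.0207
-2.281: 0.0204 -0.0252 | -2.201: 0.0255 -0.0292 | -2.121: 0.0309 -0.0328 | -2.041: 0.0366 -0.0360
-1.961: 0.0425 -0.0387 | -1.881: 0.0486 -0.0409 | -1.801: 0.0549 -0.0427 | -1.721: 0.0612 -0.0439
-1.641: 0.0677 -0.0446 | -1.561: 0.0742 -0.0448 | -1.481: 0.0807 -0.0445 | -1.401: 0.0871 -0.0436
-1.321: 0.0935 -0.0423 | -1.241: 0.0997 -0.0404 | -1.161: 0.1057 -0.0381 | -1.081: 0.1116 -0.0353
```

Careful with the scale: shifts go in shares of 0.6 m and turns go in shares of 360 degrees. That gives: 0.0486 m / 0.6 = 0.081, 0.0425 m / 0.6 = 0.0708.

>>> {"fn": "jog_arm", "kwargs": {
  "segments": [0,0,0,0.0058,-0.0092,0,0,0,0,0,0.0122,-0.018,0,0,0,0,0,0.0188,-0.0265,0,0,0,0,0,0.0262,-0.0345,0,0,0,0,0,0.034,-0.042,0,0,0,0,0,0.0425,-0.0487,0,0,0,0,0,0.0515,-0.0547,0,0,0,0,0,0.061,-0.06,0,0,0,0,0,0.0708,-0.0645,0,0,0,0,0,0.081,-0.0682,0,0]
}}

```text
clock: 20.85
position: [0.4857, 0.0587, 0.2232]
ee_rot: [0.887, 0.462, -0.0, 0.0]
ft_force: [2.1, -4.4, 0.2]
grip_width: 0.298
grasp_force: 59.0
```

```bash
python3 t.py -.0812 .002 .0812 -.106 -.0753
```

```text
tool pos [-0.1059 -0.0757] rad 0.0816 th -1.881 meas th -1.879 Fr -3.3 Ft -3.6 Fz -0.2 20.85
-1.801: 0.0063 -0.0018 | -1.721: 0.0126 -0.0030 | -1.641: 0.0191 -0.0037 | -1.561: 0.0256 -0.0039
-1.481: 0.0321 -0.0036 | -1.401: 0.0385 -0.0027 | -1.321: 0.0449 -0.0014 | -1.241: 0.0511 0.0005
-1.161: 0.0571 0.0028 | -1.081: 0.0630 0.0056 | -1.001: 0.0686 0.0089 | -0.921: 0.0739 0.0126
-0.841: 0.0789 0.0168 | -0.761: 0.0836 0.0213 | -0.681: 0.0879 0.0262 | -0.601: 0.0918 0.0314
-0.521: 0.0952 0.0369 | -0.441: 0.0982 0.0426 | -0.361: 0.1008 0.0486 | -0.281: 0.1028 0.0548
```

Forces are small and the circle is good, so I'll go on with a longer stretch.

Scaled: 0.0739 m / 0.6 = 0.1232, 0.0686 m / 0.6 = 0.1143.

>>> {"fn": "jog_arm", "kwargs": {
  "segments": [0,0,0,0.0105,-0.0027,0,0,0,0,0,0.021,-0.0047,0,0,0,0,0,0.0318,-0.0058,0,0,0,0,0,0.0427,-0.0062,0,0,0,0,0,0.0535,-0.0057,0,0,0,0,0,0.0642,-0.0042,0,0,0,0,0,0.0748,-0.002,0,0,0,0,0,0.0852,0.001,0,0,0,0,0,0.0952,0.0048,0,0,0,0,0,0.105,0.0095,0,0,0,0,0,0.1143,0.015,0,0,0,0,0,0.1232,0.0212,0,0]
}}

```text
clock: 22.35
position: [0.5388, 0.1119, 0.2232]
ee_rot: [0.887, 0.462, -0.0, -0.0]
ft_force: [-2.4, -2.6, 1.8]
grip_width: 0.298
grasp_force: 59.2
```

```bash
python3 t.py -.0812 .002 .0812 -.0321 -.0626; python3 fit.py '[[.4857,.0587,2.1,-4.4]]'
```

```text
tool pos [-0.0318 -0.0627] rad 0.0814 th -0.921 meas th -0.919 Fr -1.7 Ft -3.1 Fz -1.8 22.35
-0.841: 0.0050 0.0041 | -0.761: 0.0097 0.0086 | -0.681: 0.0140 0.0135 | -0.601: 0.0179 0.0187
-0.521: 0.0213 0.0242 | -0.441: 0.0243 0.0299 | -0.361: 0.0269 0.0359 | -0.281: 0.0289 0.0421
-0.201: 0.0305 0.0484 | -0.121: 0.0315 0.0548 | -0.041: 0.0320 0.0613 | 0.039: 0.0320 0.0678
0.119: 0.0315 0.0742 | 0.199: 0.0305 0.0807 | 0.279: 0.0290 0.0870 | 0.359: 0.0269 0.0931
0.439: 0.0244 0.0991 | 0.519: 0.0214 0.1049 | 0.599: 0.0180 0.1104 | 0.679: 0.0141 0.1156
[-0.08124186  0.0020192   0.081179  ] [-0.0172927   0.12260615 -0.03596571 -0.11992351  0.02375897  0.05917097
  0.01644149 -0.04879523]
```

Scaled: 0.0991 m / 0.6 = 0.1652, 0.0931 m / 0.6 = 0.1552.

>>> {"fn": "jog_arm", "kwargs": {
  "segments": [0,0,0,0.0083,0.0068,0,0,0,0,0,0.0162,0.0143,0,0,0,0,0,0.0233,0.0225,0,0,0,0,0,0.0298,0.0312,0,0,0,0,0,0.0355,0.0403,0,0,0,0,0,0.0405,0.0498,0,0,0,0,0,0.0448,0.0598,0,0,0,0,0,0.0482,0.0702,0,0,0,0,0,0.0508,0.0807,0,0,0,0,0,0.0525,0.0913,0,0,0,0,0,0.0533,0.1022,0,0,0,0,0,0.0533,0.113,0,0,0,0,0,0.0525,0.1237,0,0,0,0,0,0.0508,0.1345,0,0,0,0,0,0.0483,0.145,0,0,0,0,0,0.0448,0.1552,0,0,0,0,0,0.0407,0.1652,0,0]
}}

```text
clock: 24.48
position: [0.6341, 0.0746, 0.2233]
ee_rot: [0.887, 0.462, 0.0, 0.0]
ft_force: [-1.0, 4.0, -1.1]
grip_width: 0.3
grasp_force: 59.1
```

```bash
python3 t.py -.0812 .002 .0812 -.0077 .0365
```

```text
tool pos [-0.0078  0.0367] rad 0.0812 th 0.439 meas th 0.441 Fr 1.2 Ft -4.0 Fz 1.1 24.475
0.519: -0.0030 0.0058 | 0.599: -0.0064 0.0113 | 0.679: -0.0103 0.0165 | 0.759: -0.0146 0.0214
0.839: -0.0192 0.0259 | 0.919: -0.0242 0.0300 | 0.999: -0.0295 0.0338 | 1.079: -0.0351 0.0371
1.159: -0.0410 0.0399 | 1.239: -0.0470 0.0423 | 1.319: -0.0533 0.0441 | 1.399: -0.0596 0.0455
1.479: -0.0660 0.0464 | 1.559: -0.0725 0.0467 | 1.639: -0.0790 0.0465 | 1.719: -0.0855 0.0458
1.799: -0.0919 0.0446 | 1.879: -0.0981 0.0429 | 1.959: -0.1042 0.0407 | 2.039: -0.1101 0.0380
```

Second heavy point next, in two calls.

Scaled: -0.0533 m / 0.6 = -0.0888, -0.047 m / 0.6 = -0.0783.

>>> {"fn": "jog_arm", "kwargs": {
  "segments": [0,0,0,-0.005,0.0097,0,0,0,0,0,-0.0107,0.0188,0,0,0,0,0,-0.0172,0.0275,0,0,0,0,0,-0.0243,0.0357,0,0,0,0,0,-0.032,0.0432,0,0,0,0,0,-0.0403,0.05,0,0,0,0,0,-0.0492,0.0563,0,0,0,0,0,-0.0585,0.0618,0,0,0,0,0,-0.0683,0.0665,0,0,0,0,0,-0.0783,0.0705,0,0,0,0,0,-0.0888,0.0735,0,0]
}}

```text
clock: 25.85
position: [0.6395, 0.0066, 0.2234]
ee_rot: [0.887, 0.462, 0.001, -0.0]
ft_force: [6.2, 7.7, -5.2]
grip_width: 0.3
grasp_force: 59.1
```

```bash
python3 t.py -.0812 .002 .0812 -.061 .0806
```

```text
tool pos [-0.0603  0.0801] rad 0.0809 th 1.319 meas th 1.309 Fr 3.1 Ft -9.4 Fz 5.2 25.85
1.399: -0.0063 0.0014 | 1.479: -0.0128 0.0023 | 1.559: -0.0193 0.0026 | 1.639: -0.0258 0.0024
1.719: -0.0322 0.0017 | 1.799: -0.0386 0.0005 | 1.879: -0.0449 -0.0012 | 1.959: -0.0510 -0.0034
2.039: -0.0569 -0.0061 | 2.119: -0.0625 -0.0093 | 2.199: -0.0679 -0.0129 | 2.279: -0.0730 -0.0169
2.359: -0.0778 -0.0214 | 2.439: -0.0822 -0.0261 | 2.519: -0.0862 -0.0313 | 2.599: -0.0897 -0.0367
2.679: -0.0929 -0.0424 | 2.759: -0.0955 -0.0483 | 2.839: -0.0977 -0.0544 | 2.919: -0.0994 -0.0607
```

Scaled: -0.073 m / 0.6 = -0.1217, -0.0679 m / 0.6 = -0.1132.

>>> {"fn": "jog_arm", "kwargs": {
  "segments": [0,0,0,-0.0105,0.0027,0,0,0,0,0,-0.0213,0.0043,0,0,0,0,0,-0.0322,0.0048,0,0,0,0,0,-0.043,0.0045,0,0,0,0,0,-0.0537,0.0032,0,0,0,0,0,-0.0643,0.001,0,0,0,0,0,-0.0748,-0.002,0,0,0,0,0,-0.085,-0.0057,0,0,0,0,0,-0.0948,-0.0102,0,0,0,0,0,-0.1042,-0.0155,0,0,0,0,0,-0.1132,-0.0215,0,0,0,0,0,-0.1217,-0.0282,0,0]
}}

```text
clock: 27.35
position: [0.5827, -0.0447, 0.2233]
ee_rot: [0.887, 0.462, -0.001, 0.0]
ft_force: [-3.9, 0.7, 1.2]
grip_width: 0.298
grasp_force: 59.7
```

```bash
python3 t.py -.0812 .002 .0812 -.134 .0637
```

```text
tool pos [-0.1349  0.063 ] rad 0.0813 th 2.279 meas th 2.293 Fr -1.6 Ft 3.6 Fz -1.2 27.35
2.359: -0.0048 -0.0044 | 2.439: -0.0091 -0.0092 | 2.519: -0.0131 -0.0143 | 2.599: -0.0167 -0.0197
2.679: -0.0199 -0.0254 | 2.759: -0.0225 -0.0314 | 2.839: -0.0247 -0.0375 | 2.919: -0.0264 -0.0437
2.999: -0.0276 -0.0501 | 3.079: -0.0282 -0.0566 | 3.159: -0.0284 -0.0631 | 3.239: -0.0280 -0.0696
3.319: -0.0271 -0.0760 | 3.399: -0.0257 -0.0823 | 3.479: -0.0238 -0.0886 | 3.559: -0.0214 -0.0946
3.639: -0.0186 -0.1004 | 3.719: -0.0153 -0.1060 | 3.799: -0.0115 -0.1113 | 3.879: -0.0073 -0.1163
```

Scaled: -0.07 m / 0.6 = -0.1167, -0.0696 m / 0.6 = -0.116.

>>> {"fn": "jog_arm", "kwargs": {
  "segments": [0,0,0,-0.008,-0.0073,0,0,0,0,0,-0.0152,-0.0153,0,0,0,0,0,-0.0218,-0.0238,0,0,0,0,0,-0.0278,-0.0328,0,0,0,0,0,-0.0332,-0.0423,0,0,0,0,0,-0.0375,-0.0523,0,0,0,0,0,-0.0412,-0.0625,0,0,0,0,0,-0.044,-0.0728,0,0,0,0,0,-0.046,-0.0835,0,0,0,0,0,-0.047,-0.0943,0,0,0,0,0,-0.0473,-0.1052,0,0,0,0,0,-0.0467,-0.1127,0,0,0,0,0,-0.0465,-0.116,0,0,0,0,0,-0.0465,-0.1167,0,0,0,0,0,-0.0465,-0.1167,0,0,0,0,0,-0.0465,-0.1167,0,0]
}}

```text
clock: 29.35
position: [0.5102, -0.0269, 0.2233]
ee_rot: [0.887, 0.462, -0.0, -0.0]
ft_force: [1.8, -1.5, -3.8]
grip_width: 0.298
grasp_force: 59.3
```

```bash
python3 t.py -.0812 .002 .0812 -.1619 -.0063|head -1
```

```text
tool pos [-0.162  -0.0065] rad 0.0812 th -3.039 meas th -3.037 Fr -0.0 Ft -2.4 Fz 3.8 29.35
```

>>> {"fn": "jog_arm", "kwargs": {
  "segments": [0,0,0,0,0,0,0.3,0,0,0,0,0,0,0.34,0,0,0,0,0,0,0.38,0,0,0,0,0,0,0.45,0,0,0,0,0,0,0.6,0,0,0,0,0,0,0.7,0,0,0,0,0,0,0.7],
  "squeeze": 20
}}

```text
clock: 30.22
position: [0.5102, -0.027, 0.2233]
ee_rot: [0.887, 0.462, 0.0, 0.0]
ft_force: [0.6, 0.0, -0.3]
grip_width: 0.699
grasp_force: 0.0
```

>>> {"fn": "jog_arm", "kwargs": {
  "segments": [0,0,0,0,0,-0.0083,0.7,0,0,0,0,0,-0.025,0.7,0,0,0,0,0,-0.0583,0.7,0,0,0,0,0,-0.1,0.7,0,0,0,0,0,-0.15,0.7,0,0,0,0,0,-0.1917,0.7,0,0,0,0,0,-0.225,0.7,0,0,0,0,0,-0.2333,0.7,0,0,0,0,0,-0.2333,0.7]
}}

```text
clock: 31.35
position: [0.5102, -0.0269, 0.3632]
ee_rot: [0.887, 0.462, 0.0, 0.0]
ft_force: [0.5, -0.7, -0.1]
grip_width: 0.698
grasp_force: 0.0
```

Run:
```python
from h import *
o=manip.get_obs();a=manip.camera("wrist");b=manip.camera("scene")
cv2.imwrite("pics/f.png",np.vstack([a[:290],b[100:340]])[:600]);print(o["ft_force"],o["clock"])
```

```text
[ 0.45722935 -0.74398525 -0.06927061] 31.35
```

View pics/f.png

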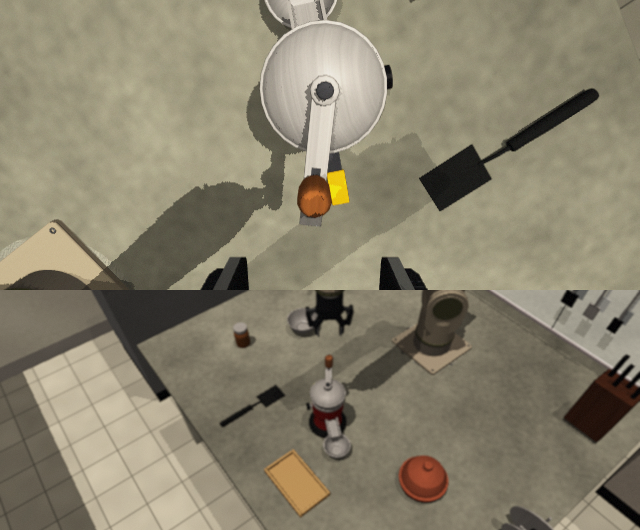

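The wrist view shows the knob free at (315,195), the lever still down at (338,187) and the mill where it was. The scene view shows the bystanders unmoved and the hand clear.

```bash
python3 -c "
from workcell import manip;print(manip.hand_in())"
```

```text
the job is handed in; nothing more can be done
None
```

The suction lever is fully home, the mill was cranked clockwise through two heavy points, and the knob was released at rest before the third; the final pictures show the other items unmoved, and the job was handed in at about 31 s.

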